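# Index the fittings carousel to the pick gate

## Robot

A 6-joint arm with a two-finger parallel gripper is mounted at the origin on the work surface. World frame = base frame: x ahead of the robot, y to its left, z up, the work surface at z = 0. Lengths are in m, angles in rad, forces in N, time in s.
With the tool pointing down it reaches from about 0.375 to 0.9 m from the base axis. Payload 3.1 kg.
Tool frame: the origin (TCP) lies on the centre line of the jaws, within the pads' length; the fingertips stand robot.tip_reach ahead of it and the grasp point (between the pads) lies 8 mm behind it (robot.tip_reach is the distance from the TCP to the fingertips, in m); z points along the fingers, y is the line along which they close (so a half turn about z gives the same grasp; the last joint's range is limited). The gripper opens to 87 mm and grips with 3 to 60 N. Pads are 19 mm wide; open, the fingers measure 117 mm over their backs; the gripper's body (75 mm by 190 mm) begins 51 mm behind the grasp point.
Start: joints at [-1.423, 0.527, 1.433, -0, 1.181, -0.178], TCP at [0.2, -0.592, 0.234] pointing down, gripper open.
Joint ranges: [-3.08, 3.08], [-0.75, 2.2], [0.22, 2.44], [-1.43, 4.57], [0, 2.65], [-2.85, 2.85]. Speed limits (rad/s): [2.79, 2.79, 3.14, 3.14, 3.14, 3.14].

## Interface

Orientations are given as a unit quaternion [x, y, z, w].
In Python, from rig import robot gives the robot as it stands.
- The arm moves only by the tool jog_arm, never from a script. Its argument "motion" is one flat list of numbers, 7 for each row, row after row: the shift along the tool's x, y, z scaled (see below), then the turn, a rotation vector about the tool's x, y, z scaled (see below), then the gripper's target within -1 to 1 (shut at 1, half-way at 0, fully open at -1). In form: [x, y, z, rx, ry, rz, hand, x, y, z, rx, ry, rz, hand, ...]. A call has 1 to 12 rows; each row shifts and turns the commanded pose from where the row before left it, along the tool's axes as they then stand; what a row does not reach is not made up. The controller multiplies each number of a shift by 4 cm and each number of a turn by 4 degrees. A row lasts 1/8 s, in which the tool goes at most 62.5 mm and 10.7 degrees, less where a joint would pass 70% of its speed; a pose out of reach is approached as far as the arm can. A call with a number of a shift or a turn outside -1 to 1 is refused whole. A call with a gripper value outside its range is refused whole. The fingers move at their own pace and stop on an object; "grip_force" is the grip in N (left out, the last holds). Time passes only in rows, so rows that do not move let the fingers close. It gives the time, the measured TCP pose, the force, the opening and the grip force at its end, in the units of the state.
- robot.get_obs(): the state, without advancing time (a new reading comes with each control period).
- robot.camera(name): name is "scene" or "top" or "wrist"; returns the picture (400x640x3 uint8, blue, green, red); there is no depth.
- robot.calibration(name): a dict with "fx", "fy", "cx", "cy" (pixels), "R" (3x3) and "t" (3): a world point X has camera coordinates R X + t; the wrist camera has in their place "T_tool_cam" (4x4, takes a point from camera to tool coordinates, whose origin is the TCP and whose axes are the flange's). Camera axes: x right, y down, z forward; pixel columns grow to the right and rows downward; lengths in m; the calibration is good to about 2 mm. A picture is of the moment at which its call begins: read the wrist's pose just before it. calibration takes no time and is no camera call.
- robot.hand_in(): hands the job in; it is judged then, once.
The state is a dict: "time": time; "q": joint angles; "joint_velocities": joint speeds; "joint_torque": joint torques, N m; "position": TCP position; "tool_rot": TCP orientation; "ft_force": force on the tool from outside, world axes, zero at the start; "moment": the same for the moment, N m; "grip_width": finger opening in m; "grip_force": force on a finger pad.
Only numpy, scipy, OpenCV 4.12 (cv2) and the standard library are available. Lean on these libraries where they do the work, as an engineer would, in place of code of your own. Each camera call takes 0.05 s, during which the arm holds its last target. There are 200 camera calls.

## Task

Pump the carousel's ratchet lever, one compartment per stroke, until the compartment with the brass elbow stands at the pick gate, then let go of the lever. Turn the tray with the lever only: do not touch the tray or the elbow.

Things in the scene. Friction and masses are not known exactly. Their poses are not given: they have to be found in the camera images.
- carousel: Fixed base of a bench carousel for pipe fittings. Origin on its vertical axis at bench height; +x points to the pick gate, a steel arch 90 mm wide, 105 mm high, 198 mm from the axis, just outside the tray. A full lever stroke is 36 degrees (0.63 rad) anticlockwise seen from above, to a hard stop: 6 degrees free, then 30 carrying the tray on one compartment. Let the lever fully back before the next stroke.
- tray: Red round tray turning on the base, 340 mm across: 12 compartments, 30 degrees each, 100 to 164 mm from the axis, floor 36 and wall tops 62 mm above the bench; inside them a flat hub with ratchet pins (tops 64 mm). Origin on the axis at bench height. Starts with a compartment centred at the gate. Turns anticlockwise seen from above; friction holds it. One compartment each has a brass elbow, tee, coupling, plug.
- knob (a point): Top centre of the black round upright grip (24 mm diameter, 62 mm tall, top 136 mm above the bench) on the end of the flat steel ratchet lever (top 74 mm). The lever pivots on the carousel's axis, 80 mm from the grip, over the hub; at rest it points away from the gate (162 degrees anticlockwise from it). A stroke takes about 11 N sideways at the grip; a spring (about 4 N) brings the lever back.
- elbow: Brass 90-degree elbow fitting, L-shaped in plan, 44 by 44 mm over all, 23 mm high (tubes 15 mm, end collars 23 mm), about 90 g, loose in a compartment two to five strokes before the gate. Origin at the middle of its footprint, on its underside (36 mm above the bench); about 132 mm from the carousel's axis.

How it is judged:
By the outcome, as a careful person would: the job done as asked, in the order asked, and still so for the second after the job is handed in, with the robot touching nothing.
It also fails if it takes over 64 s, if anything falls off the work surface, if the arm or the gripper's body presses on something with over 40 N, if the wrist force passes 120 N, or if a joint passes its speed limit or range.

## Working session

There is one attempt and no reset: what is moved stays moved. The work goes in short steps, Python scripts to look and compute and a tool call to move; the robot and the scene stay as the last step left them, time stands still between calls to the robot, and variables do not carry over. Pictures are saved under pics/ and viewed, at most 10 in all, crops included, and the job is handed in when it is done.

Besides the shell and the picture viewer there is one more tool, called after ">>>" as a command line: name --argument value ..., lists and objects as JSON in quotes. jog_arm: Moves the arm, as the interface text tells. Shifts and turns lie within -1 to 1; 1 stands for 4 cm of shift or 4 degrees of turn. Its arguments: {"type":"object","properties":{"motion":{"type":"array","items":{"type":"number"}},"grip_force":{"type":"number"}},"required":["motion"]}

```bash
ls; mkdir -p pics
python3 - <<'E'
from rig import robot
import cv2,numpy as np
a=robot.camera("top");b=robot.camera("scene")
cv2.imwrite("pics/top.png",a);cv2.imwrite("pics/scene.png",b)
for n in("top","scene","wrist"):
    print({k:np.round(v,3).tolist() for k,v in robot.calibration(n).items()})
o=robot.get_obs();print(robot.tip_reach,{k:np.round(v,3).tolist() for k,v in o.items()})
E
```

```text
pics
{'fx': 516.169, 'fy': 516.169, 'cx': 322.893, 'cy': 199.415, 'R': [[-0.057, -0.998, -0.006], [-0.977, 0.057, -0.207], [0.207, -0.006, -0.978]], 't': [0.031, 0.579, 0.72]}
{'fx': 449.965, 'fy': 449.965, 'cx': 313.318, 'cy': 196.389, 'R': [[-0.413, 0.91, 0.02], [0.635, 0.304, -0.71], [-0.652, -0.281, -0.704]], 't': [0.223, -0.273, 1.081]}
{'fx': 311.737, 'fy': 311.737, 'cx': 318.042, 'cy': 197.638, 'T_tool_cam': [[0.0, -0.958, -0.288, 0.079], [1.0, -0.0, 0.001, 0.0], [-0.001, -0.288, 0.958, -0.152], [0.0, 0.0, 0.0, 1.0]]}
0.011 {'time': 0.1, 'q': [-1.424, 0.528, 1.434, 0.0, 1.181, -0.178], 'joint_velocities': [-0.001, -0.001, -0.005, 0.0, 0.0, -0.001], 'joint_torque': [0.0, -44.099, -17.715, 0.064, 0.053, -0.0], 'position': [0.2, -0.591, 0.233], 'tool_rot': [0.987, 0.162, 0.0, -0.001], 'ft_force': [-0.126, 0.394, -0.165], 'moment': [-0.009, -0.022, -0.007], 'grip_force': 0.0, 'grip_width': 0.087}
```

View pics/top.png

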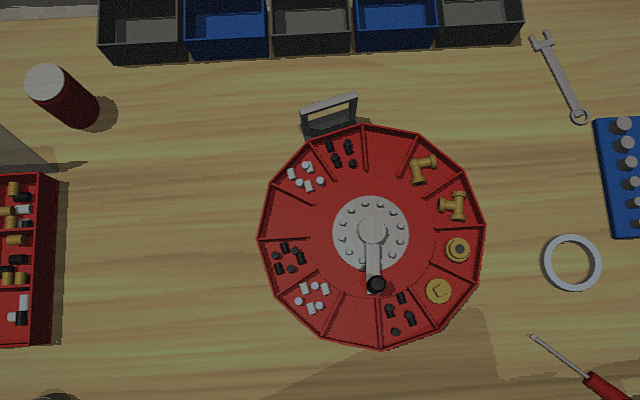

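View pics/scene.png

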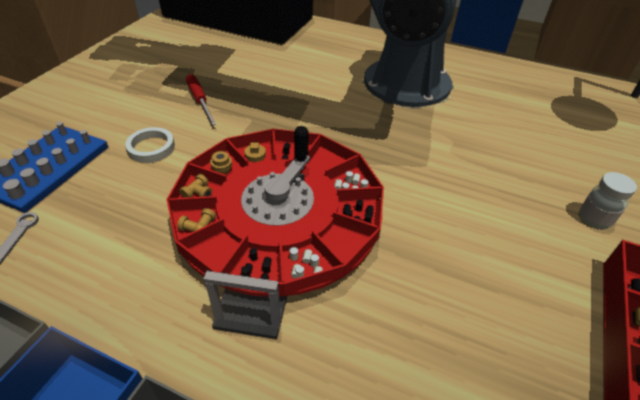

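The top view shows the gate at about (330,115), with black fittings in the compartment at the gate (340,153). Then come an empty compartment (388,148), the elbow (423,168) and the tee (453,205). The knob is at (376,284). The elbow looks two strokes before the gate, so I'll check that with angles.

```bash
cat > h.py <<'E'
from rig import robot
import cv2,numpy as np
def ray(n,uv,z):
    c=robot.calibration(n);R=np.array(c["R"]);t=np.array(c["t"])
    d=R.T@np.array([(uv[0]-c["cx"])/c["fx"],(uv[1]-c["cy"])/c["fy"],1]);o=-R.T@t
    return (o+d*(z-o[2])/d[2])[:2]
def blob(m,uv):
    n,l,s,c=cv2.connectedComponentsWithStats(m.astype(np.uint8))
    k=min((i for i in range(1,n) if s[i,4]>25),key=lambda i:np.hypot(*(c[i]-uv)));return s[k],c[k],(l==k)
E
python3 - <<'E'
from h import *
a=cv2.imread("pics/top.png");h=cv2.cvtColor(a,cv2.COLOR_BGR2HSV)
red=((h[...,0]<6)|(h[...,0]>174))&(h[...,1]>150)&(h[...,2]>60)
_,_,m=blob(red,(372,240))
# tray rim: convex hull of red at top height
p=cv2.findContours(m.astype(np.uint8),0,1)[0];p=max(p,key=cv2.contourArea)
hull=cv2.convexHull(p)[:,0]
# hub disc
g=(h[...,1]<60)&(h[...,2]>100);s,c,mm=blob(g,(372,231));print("hub",s,c)
q=max(cv2.findContours(mm.astype(np.uint8),0,1)[0],key=cv2.contourArea)[:,0]
q=q[(q[:,1]<255)]
w=np.array([ray("top",u,.06) for u in q])
A=np.c_[2*w,np.ones(len(w))];x=np.linalg.lstsq(A,(w**2).sum(1),rcond=None)[0];ctr=x[:2];print("hub ctr",ctr,"r",np.sqrt(x[2]+ctr@ctr))
# tray by hull
w=np.array([ray("top",u,.062) for u in hull]);w=np.array(cv2.minEnclosingCircle(w.astype(np.float32))[0]);print("tray ctr",w)
dk=(h[...,2]<60);s,c,mm=blob(dk,(376,284));print("knob",s,c,ray("top",c,.136))
b=cv2.imread("pics/scene.png");
for n,u,z in(("gate topL",(301,108),.105),("gate topR",(357,95),.105),("elbow",(423,168),.045),("tee",(453,205),.045),("black",(341,154),.045),("empty",(388,148),.045),("scene knob",(301,131),.136),("knobtop",(376,284),.136)):
    P=ray("scene" if n[:5]=="scene" else "top",u,z);d=P-ctr;print(n,P,np.hypot(*d),np.degrees(np.arctan2(d[1],d[0])))
cv2.imwrite("pics/crop.png",np.hstack([cv2.resize(a[100:350,250:490],None,fx=1.65,fy=1.65),cv2.resize(b[115:255,225:365],(396,412))]))
E
```

```text
hub [ 332  196   77   85 4193] [369.78941092 233.13737181]
hub ctr [ 0.53860079 -0.07063974] r 0.0449731903139215
tray ctr [ 0.52666408 -0.07167889]
knob [366 275  20  20 287] [375.82229965 284.22648084] [ 0.44563659 -0.0654844 ]
gate topL [0.71046105 0.02179088] 0.1951393554338779 28.272443631564155
gate topR [ 0.72601206 -0.06246274] 0.1875895658459847 2.498307000532003
elbow [ 0.62397732 -0.16210049] 0.12511682589256343 -46.97052947985821
tee [ 0.56253556 -0.2023777 ] 0.13389459410502164 -79.70255820954883
black [ 0.65430576 -0.0356681 ] 0.1208745439301171 16.817360299365134
empty [ 0.65975321 -0.11026268] 0.12746719847603763 -18.110349333048195
scene knob [ 0.45014855 -0.06502994] 0.08862995637757175 176.37106032770504
knobtop [ 0.44591703 -0.06574123] 0.0928131221940114 176.97462611414926
```

View pics/crop.png

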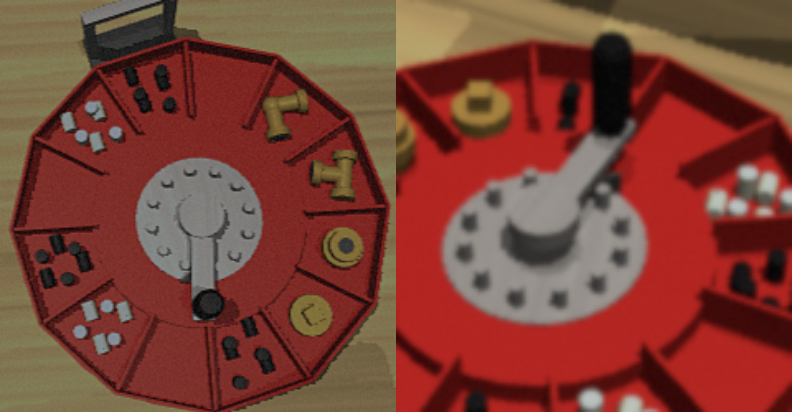

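The gate is at azimuth of about 15° and the lever at 177°, which matches the 162° given. The axis is near (0.527, -0.070). The elbow is at about -43°, 58° before the gate, so two strokes are needed. I'll move above the knob now.

>>> jog_arm --motion '[0.836,-0.8725,0,0,0,0,-1,0.836,-0.8725,0,0,0,0,-1,0.836,-0.8725,0,0,0,0,-1,0.836,-0.8725,0,0,0,0,-1,0.836,-0.8725,0,0,0,0,-1,0.836,-0.8725,0,0,0,0,-1,0.836,-0.8725,0,0,0,0,-1,0.836,-0.8725,0,0,0,0,-1,0.836,-0.8725,0,0,0,0,-1,0.836,-0.8725,0,0,0,0,-1,0.836,-0.8725,0,0,0,0,-1,0.836,-0.8725,0,0,0,0,-1]'

```text
time: 1.6
position: [0.4465, -0.0653, 0.2334]
tool_rot: [0.987, 0.162, -0.0, -0.0]
ft_force: [0.6, -1.0, -0.6]
grip_width: 0.087
grip_force: 0.0
```

```bash
cat >> h.py <<'E'
from scipy.spatial.transform import Rotation as Ro
def wray(uv,z):
    o=robot.get_obs();c=robot.calibration("wrist");T=np.eye(4);T[:3,:3]=Ro.from_quat(o["tool_rot"]).as_matrix();T[:3,3]=o["position"]
    T=T@np.array(c["T_tool_cam"]);d=T[:3,:3]@np.array([(uv[0]-c["cx"])/c["fx"],(uv[1]-c["cy"])/c["fy"],1]);p=T[:3,3]
    return (p+d*(z-p[2])/d[2])[:2]
def st():
    o=robot.get_obs();print({k:np.round(o[k],4).tolist() for k in("time","position","tool_rot","ft_force","grip_width","grip_force","q")});return o
E
python3 - <<'E'
from h import *
st();cv2.imwrite("pics/w1.png",robot.camera("wrist"))
E
```

```text
{'time': 1.6, 'position': [0.4465, -0.0653, 0.2334], 'tool_rot': [0.9868, 0.1622, -0.0001, -0.0], 'ft_force': [0.5614, -1.0133, -0.605], 'grip_width': 0.087, 'grip_force': 0.0, 'q': [-0.3938, 0.2951, 1.8512, -0.0001, 0.9955, 0.8513]}
```

View pics/w1.png

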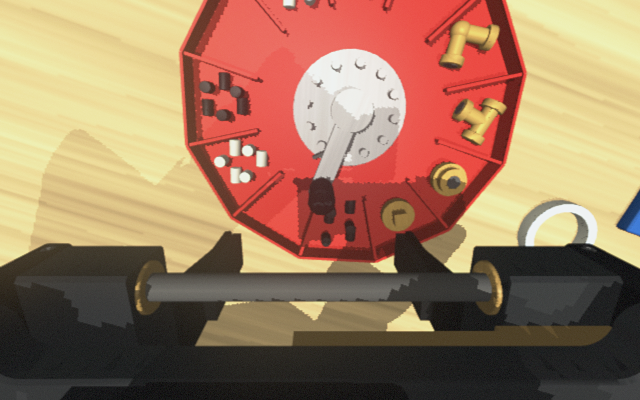

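The wrist view shows the knob at about (320,192), centred between the jaws (u≈318), with the pivot boss at (350,108). I'll descend around the grip and close gently.

>>> jog_arm --motion '[0,0,0.52,0,0,0,-1,0,0,0.52,0,0,0,-1,0,0,0.52,0,0,0,-1,0,0,0.52,0,0,0,-1,0,0,0.52,0,0,0,-1,0,0,0.48,0,0,0,-1,0,0,0,0,0,0,-1]' --grip_force 20

```text
time: 2.52
position: [0.445, -0.0666, 0.1092]
tool_rot: [0.987, 0.162, -0.002, -0.001]
ft_force: [-0.4, 0.6, -1.1]
grip_width: 0.0873
grip_force: 0.0
```

>>> jog_arm --motion '[0,0,0,0,0,0,1,0,0,0,0,0,0,1,0,0,0,0,0,0,1,0,0,0,0,0,0,1,0,0,0,0,0,0,1,0,0,0,0,0,0,1,0,0,0,0,0,0,1,0,0,0,0,0,0,1]' --grip_force 20

```text
time: 3.52
position: [0.4467, -0.0679, 0.1104]
tool_rot: [0.987, 0.163, 0.0, 0.001]
ft_force: [-0.9, -4.9, -1.0]
grip_width: 0.0236
grip_force: 20.0
```

>>> jog_arm --motion '[-0.047,0.1315,0,0,0,-1,1,-0.047,0.1315,0,0,0,-1,1,-0.047,0.1315,0,0,0,-1,1,-0.047,0.1315,0,0,0,-1,1,-0.047,0.1315,0,0,0,-1,1,-0.047,0.1315,0,0,0,-1,1,-0.047,0.1315,0,0,0,-1,1,-0.047,0.1315,0,0,0,-1,1,0,0,0,0,0,0,1,0,0,0,0,0,0,1]'

```text
time: 4.78
position: [0.4546, -0.1079, 0.1103]
tool_rot: [0.904, 0.427, -0.001, -0.002]
ft_force: [-0.8, 5.3, 4.5]
grip_width: 0.0233
grip_force: 20.0
```

Run:
```python
from h import *
st();cv2.imwrite("pics/t2.png",robot.camera("top"))
```

```text
{'time': 4.775, 'position': [0.4546, -0.1079, 0.1103], 'tool_rot': [0.9042, 0.4272, -0.0006, -0.0023], 'ft_force': [-0.8327, 5.3321, 4.4534], 'grip_width': 0.0233, 'grip_force': 20.0066, 'q': [-0.4741, 0.5311, 1.9314, 0.0031, 0.6834, 0.2115]}
```

View pics/t2.png

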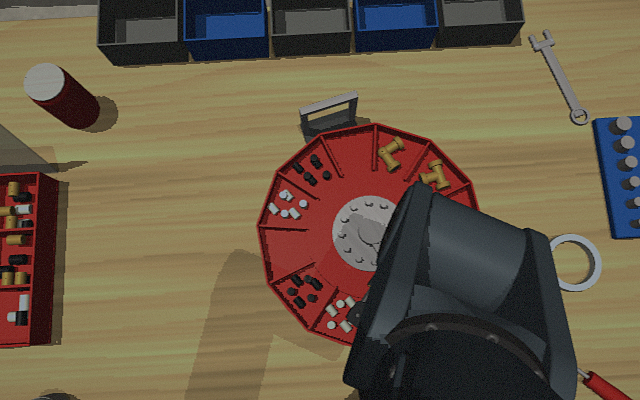

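The tray has turned and the elbow is now at (390,155). I'll press on to the hard stop while watching the force.

>>> jog_arm --motion '[-0.024,0.066,0,0,0,-0.5,1,-0.024,0.066,0,0,0,-0.5,1,0,0,0,0,0,0,1]'

```text
time: 5.2
position: [0.4571, -0.1124, 0.1103]
tool_rot: [0.889, 0.458, -0.001, -0.003]
ft_force: [-1.4, 5.2, 5.2]
grip_width: 0.0231
grip_force: 20.0
```

>>> jog_arm --motion '[-0.024,0.066,0,0,0,-0.5,1,0,0,0,0,0,0,1,0,0,0,0,0,0,1]'

```text
time: 5.58
position: [0.4584, -0.1145, 0.1102]
tool_rot: [0.881, 0.474, -0.001, -0.003]
ft_force: [-2.4, 6.4, 5.5]
grip_width: 0.0233
grip_force: 20.0
```

>>> jog_arm --motion '[-0.024,0.066,0,0,0,-0.5,1,0,0,0,0,0,0,1,0,0,0,0,0,0,1]'

```text
time: 5.95
position: [0.4595, -0.1161, 0.1102]
tool_rot: [0.872, 0.489, -0.001, -0.004]
ft_force: [-3.0, 7.4, 6.6]
grip_width: 0.0233
grip_force: 20.0
```

Run:
```python
from h import *
a=robot.camera("top");h=cv2.cvtColor(a,cv2.COLOR_BGR2HSV);st()
m=(h[...,0]>14)&(h[...,0]<30)&(h[...,1]>120);b=np.zeros(m.shape,bool);b[135:200,340:480]=1
n,l,s,c=cv2.connectedComponentsWithStats((m&b).astype(np.uint8))
for i in range(1,n):
    if s[i,4]>60:
        d=ray("top",c[i],.045)-[.527,-.070];print(c[i],s[i,4],np.hypot(*d),np.degrees(np.arctan2(d[1],d[0])))
```

```text
{'time': 6.0, 'position': [0.4595, -0.1161, 0.1102], 'tool_rot': [0.8724, 0.4888, -0.0011, -0.004], 'ft_force': [-2.6137, 6.7087, 5.6077], 'grip_width': 0.0233, 'grip_force': 20.0112, 'q': [-0.4855, 0.5378, 1.9128, 0.004, 0.699, 0.0607]}
[380.68915663 150.8626506 ] 415 0.13183427888220056 -12.433323475030182
[426.43467337 166.59547739] 398 0.13902275217371715 -44.63633877057063
```

>>> jog_arm --motion '[-0.024,0.066,0,0,0,-0.5,1,0,0,0,0,0,0,1,0,0,0,0,0,0,1]'

```text
time: 6.38
position: [0.4595, -0.1162, 0.11]
tool_rot: [0.864, 0.504, -0.002, -0.007]
ft_force: [-3.2, 11.9, 9.0]
grip_width: 0.0234
grip_force: 20.0
```

>>> jog_arm --motion '[-0.024,0.066,0,0,0,-0.5,1,0,0,0,0,0,0,1,0,0,0,0,0,0,1]'

```text
time: 6.75
position: [0.4595, -0.1165, 0.1098]
tool_rot: [0.855, 0.519, -0.002, -0.009]
ft_force: [-5.0, 16.2, 11.3]
grip_width: 0.0236
grip_force: 20.0
```

Hard stop reached: the position has stopped changing and the force is rising. Now I'll bring the lever back along the same arc.

>>> jog_arm --motion '[0.056,-0.128,0,0,0,1,1,0.056,-0.128,0,0,0,1,1,0.056,-0.128,0,0,0,1,1,0.056,-0.128,0,0,0,1,1,0.056,-0.128,0,0,0,1,1,0.056,-0.128,0,0,0,1,1,0.056,-0.128,0,0,0,1,1,0.056,-0.128,0,0,0,1,1,0.056,-0.128,0,0,0,1,1,0.056,-0.128,0,0,0,1,1,0.056,-0.128,0,0,0,1,1,0,0,0,0,0,0,1]'

```text
time: 8.25
position: [0.4462, -0.068, 0.1101]
tool_rot: [0.987, 0.164, -0.001, 0.001]
ft_force: [-1.7, -6.7, -2.7]
grip_width: 0.0237
grip_force: 20.0
```

>>> jog_arm --motion '[0,-0.06,0,0,0,0,1,0,0,0,0,0,0,1,0,0,0,0,0,0,1]'

```text
time: 8.62
position: [0.4462, -0.0677, 0.1101]
tool_rot: [0.987, 0.164, -0.0, 0.003]
ft_force: [-2.7, -13.9, -6.0]
grip_width: 0.0231
grip_force: 20.0
```

```bash
cat > el.py <<'E'
from h import *
a=robot.camera("top");h=cv2.cvtColor(a,cv2.COLOR_BGR2HSV);st()
m=(h[...,0]>14)&(h[...,0]<30)&(h[...,1]>120);b=np.zeros(m.shape,bool)
cv2.circle(t:=b.astype(np.uint8),(372,236),98,1,-1)
n,l,s,c=cv2.connectedComponentsWithStats((m&(t>0)).astype(np.uint8))
for i in range(1,n):
    if s[i,4]>60:
        d=ray("top",c[i],.045)-[.527,-.070];print(c[i],s[i,4],np.hypot(*d),np.degrees(np.arctan2(d[1],d[0])))
import sys
cv2.imwrite("pics/"+sys.argv[1],a)
E
python3 el.py t3.png
```

```text
{'time': 8.675, 'position': [0.4462, -0.0677, 0.1101], 'tool_rot': [0.9865, 0.1636, -0.0001, 0.0025], 'ft_force': [-2.6084, -14.4534, -5.0677], 'grip_width': 0.0238, 'grip_force': 20.0344, 'q': [-0.3961, 0.517, 1.9742, -0.0074, 0.6479, 0.8518]}
[380.11842105 152.01052632] 380 0.12982725966223602 -12.155046138079747
[427.07192575 168.99535963] 431 0.1366927441163769 -45.974503062601244
[451.78648649 205.38108108] 370 0.13507761652302647 -74.96089834971119
```

The lever is against its rest stop and the tray held. Second stroke.

>>> jog_arm --motion '[0,0.06,0,0,0,0,1,-0.047,0.1315,0,0,0,-1,1,-0.047,0.1315,0,0,0,-1,1,-0.047,0.1315,0,0,0,-1,1,-0.047,0.1315,0,0,0,-1,1,-0.047,0.1315,0,0,0,-1,1,-0.047,0.1315,0,0,0,-1,1,-0.047,0.1315,0,0,0,-1,1,-0.047,0.1315,0,0,0,-1,1,-0.047,0.1315,0,0,0,-1,1]'

```text
time: 9.93
position: [0.4563, -0.1116, 0.1099]
tool_rot: [0.888, 0.459, -0.001, -0.004]
ft_force: [-3.1, 7.3, 3.9]
grip_width: 0.0234
grip_force: 20.0
```

>>> jog_arm --motion '[-0.024,0.066,0,0,0,-0.5,1,0,0,0,0,0,0,1,-0.024,0.066,0,0,0,-0.5,1,0,0,0,0,0,0,1,-0.024,0.066,0,0,0,-0.5,1,0,0,0,0,0,0,1,-0.024,0.066,0,0,0,-0.5,1,0,0,0,0,0,0,1,0,0,0,0,0,0,1]'

```text
time: 11.05
position: [0.4594, -0.1166, 0.1096]
tool_rot: [0.855, 0.519, -0.003, -0.009]
ft_force: [-5.0, 14.6, 9.6]
grip_width: 0.0236
grip_force: 20.0
```

```bash
python3 el.py t4.png
```

```text
{'time': 11.1, 'position': [0.4594, -0.1166, 0.1096], 'tool_rot': [0.855, 0.5186, -0.0025, -0.0092], 'ft_force': [-6.1303, 15.5257, 9.846], 'grip_width': 0.0236, 'grip_force': 20.0088, 'q': [-0.4881, 0.5414, 1.9062, 0.0077, 0.7124, -0.0136]}
[387.07673267 149.79950495] 404 0.1354924343289114 -16.53635501431638
[338.32311978 158.05849582] 359 0.12704833858543552 17.857130604467248
[424.228 166.7  ] 250 0.13664098200140612 -43.59441462701944
```

Stop reached, with the elbow at 17.9° (gate at about 15°, same small offset as before). Now I'll return the lever and release it.

>>> jog_arm --motion '[0.056,-0.128,0,0,0,1,1,0.056,-0.128,0,0,0,1,1,0.056,-0.128,0,0,0,1,1,0.056,-0.128,0,0,0,1,1,0.056,-0.128,0,0,0,1,1,0.056,-0.128,0,0,0,1,1,0.056,-0.128,0,0,0,1,1,0.056,-0.128,0,0,0,1,1,0.056,-0.128,0,0,0,1,1,0.056,-0.128,0,0,0,1,1,0.056,-0.128,0,0,0,1,1,0,0,0,0,0,0,1]'

```text
time: 12.6
position: [0.446, -0.068, 0.1099]
tool_rot: [0.987, 0.164, -0.001, 0.001]
ft_force: [-2.6, -7.2, -4.4]
grip_width: 0.0236
grip_force: 20.0
```

>>> jog_arm --motion '[0,0,0,0,0,0,-1,0,0,0,0,0,0,-1,0,0,0,0,0,0,-1,0,0,0,0,0,0,-1,0,0,0,0,0,0,-1,0,0,0,0,0,0,-1,0,0,0,0,0,0,-1,0,0,0,0,0,0,-1]'

```text
time: 13.6
position: [0.4465, -0.0668, 0.1103]
tool_rot: [0.987, 0.162, -0.0, -0.0]
ft_force: [0.1, -0.4, 0.2]
grip_width: 0.0859
grip_force: 0.0
```

>>> jog_arm --motion '[0,0,-0.5,0,0,0,-1,0,0,-0.5,0,0,0,-1,0,0,-0.5,0,0,0,-1,0,0,-0.5,0,0,0,-1,0,0,-0.5,0,0,0,-1,0,0,-0.5,0,0,0,-1]'

```text
time: 14.35
position: [0.4462, -0.0667, 0.231]
tool_rot: [0.987, 0.162, -0.0, -0.0]
ft_force: [0.4, 0.3, -0.1]
grip_width: 0.0869
grip_force: 0.0
```

>>> jog_arm --motion '[-0.6,0.9,0,0,0,0,-1,-0.6,0.9,0,0,0,0,-1,-0.6,0.9,0,0,0,0,-1,-0.6,0.9,0,0,0,0,-1,-0.6,0.9,0,0,0,0,-1,-0.6,0.9,0,0,0,0,-1,-0.6,0.9,0,0,0,0,-1,0,0,0,0,0,0,-1,0,0,0,0,0,0,-1]'

```text
time: 15.48
position: [0.3675, -0.3584, 0.23]
tool_rot: [0.987, 0.162, -0.0, -0.001]
ft_force: [0.4, 0.3, -0.5]
grip_width: 0.087
grip_force: 0.0
```

```bash
python3 el.py t5.png
```

```text
{'time': 15.525, 'position': [0.3678, -0.3579, 0.23], 'tool_rot': [0.9867, 0.1624, -0.0002, -0.0009], 'ft_force': [-0.0379, -0.095, 0.104], 'grip_width': 0.087, 'grip_force': 0.0, 'q': [-0.9901, 0.3831, 1.7127, 0.0004, 1.0475, 0.2542]}
[387.0610687  149.71755725] 393 0.13561876457585814 -16.51460022607586
[338.44011142 158.01949861] 359 0.12704116257063455 17.769358311097786
[425.79494382 169.3258427 ] 356 0.1349411426744556 -45.49854255626166
[450.4989154  205.76355748] 461 0.13298274490975198 -74.9330874621262
```

View pics/t5.png

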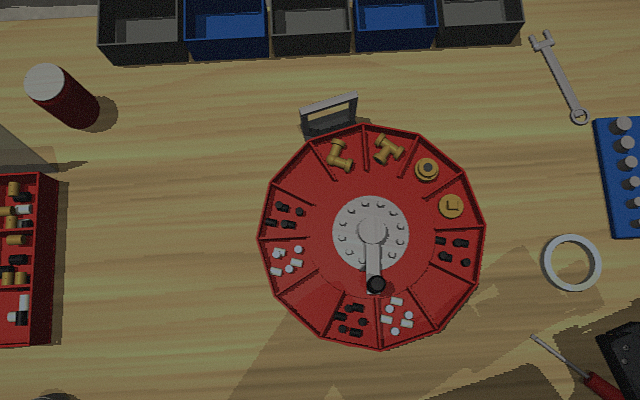

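The elbow is in the compartment at the gate (338,158). The lever is back at rest with its knob at (376,284), and the walls are aligned as they were at the start.

```bash
python3 -c "
from rig import robot
print(robot.hand_in())"
```

```text
the job is handed in; nothing more can be done
None
```

Two full lever strokes brought the brass elbow's compartment to the pick gate; the lever is released and back at rest, the arm is clear, and the job was handed in at about 15.5 s.

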